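Turn a lidded agar dish upside down and stack it

TASK

On the lab bench a square lidded agar dish leans on a small metal stand, lid facing up and to the robot's left. Turn it upside down, keeping base and lid together, and stack it lid-down, squarely, on the square dish that already lies upside down in the sloping holder; put it down without dropping it. Leave the round dish on its stand and keep the dish in the holder where it is.

Things in the scene. Friction and masses are not known exactly. Their poses are not given: they have to be found in the camera images.
- dish_mid (a point): Centre of the square dish to turn over: 64 x 64 x 22 mm, about 80 g, a clear base with cream agar (11 mm) under a loose frosted lid (11 mm), sides flush. Axes: z from base to lid, at the start 20 degrees above level and to the robot's left; x down along the stand's 40 mm wide back plate, which ends 14 mm above this point; y level. Both y sides and the top edge are free; they bear a 30 N grip.
- lid_mid (a point): Centre of that dish's lid, 64 x 64 x 11 mm, 5.5 mm from the dish centre along z; same axes. It just sits over a 4 mm rim: grip both y sides across the joint, at the dish centre, to hold both. With the tool 45 degrees from vertical, pointing down and to the left (25 degrees from the dish's x towards its z), half a turn about the tool's axis turns the dish lid-down at the holder's slope.
- lower_mid (a point): Centre of the like dish lying loose, upside down, in the metal holder: 64 x 64 x 22 mm. Axes: z from base to lid, so downward; x down the 20 degree slope, to the robot's left; y level. A low lip at the foot holds this dish and stays below its top. The stacked dish has the same axes (quarter or half turns allowed), its centre 22 mm from this point along -z; friction keeps it there.
- round_mid (a point): Centre of the round lidded dish, not to be moved: 64 mm across, 22 mm thick, leaning on a second stand of the same kind.
Things that resemble listed ones, but are neither listed nor needed, are in the scene too. Leave any blue or red look-alike of the part that bears dish_mid alone.

How it is judged:
At the end, for the whole second after the job is handed in: The square dish lies lid-down, at rest, on the dish in the holder: centred within 15 mm each way, seated within 5 mm, parallel within 12 degrees, edges in line within 15 degrees, lid on (centres within 10 mm). The dish below and the round dish are within 20 mm of their starts (angle between dish_mid's own z axis and vertical above 2.5 rad and angle between the z axis of dish_mid and the z axis of lower_mid, either way round below 0.21 rad and (angle between the x axis of dish_mid and the x axis of lower_mid, either way round below 0.26 rad or angle between the x axis of dish_mid and the y axis of lower_mid, either way round below 0.26 rad) and x of dish_mid in the frame of lower_mid between -0.015 and 0.015 m and y of dish_mid in the frame of lower_mid between -0.015 and 0.015 m and z of dish_mid in the frame of lower_mid between -0.027 and -0.017 m and distance between dish_mid and lid_mid below 0.01 m and distance of each of lower_mid, round_mid from where it was at the start of the episode below 0.02 m and linear speed of each of dish, lid below 0.02 m/s); the robot touches nothing.
It fails at once if the lid comes off the base (centres over 20 mm apart) (distance between dish_mid and lid_mid above 0.02 m).
It fails at once if the dish in the holder is shifted by more than 30 mm (distance of lower_mid from where it was at the start of the episode above 0.03 m).
It fails at once if the round dish is moved by more than 30 mm (distance of round_mid from where it was at the start of the episode above 0.03 m).
It fails at once if the dish falls (faster than 0.5 m/s with no finger on base or lid) (linear speed of dish above 0.5 m/s and contact force between the fingers and dish below 0.05 N and contact force between the fingers and lid below 0.05 N).
It also fails if it takes over 42 s, if anything falls off the work surface, if the arm or the gripper's body presses on something with over 40 N, if the wrist force passes 120 N, or if a joint passes its speed limit or range.

ROBOT

A 6-joint arm with a two-finger parallel gripper is mounted at the origin on the work surface. World frame = base frame: x ahead of the robot, y to its left, z up, the work surface at z = 0. Lengths are in m, angles in rad, forces in N, time in s.
With the tool pointing down it reaches from about 0.325 to 0.775 m from the base axis. Payload 5.5 kg.
Tool frame: the origin (TCP) lies between the finger pads; the fingertips stand 8 mm ahead of it and the grasp point (between the pads) lies 11 mm behind it (tcp_to_tips is the distance from the TCP to the fingertips, in m); z points along the fingers, y is the line along which they close (so a half turn about z gives the same grasp; the last joint's range is limited). The gripper opens to 88 mm and grips with 3 to 60 N. Pads are 20 mm wide; open, the fingers measure 115 mm over their backs; the gripper's body (75 mm by 178 mm) begins 61 mm behind the grasp point.
Start: joints at [-1.239, 0.091, 1.231, -0, 1.82, -0.057], TCP at [0.227, -0.555, 0.231] pointing down, gripper open.
Joint ranges: [-2.87, 2.87], [-0.86, 2.18], [0.17, 2.46], [-1.51, 4.65], [0.06, 2.69], [-2.65, 2.65]. Speed limits (rad/s): [2.57, 2.57, 3.01, 3.14, 3.14, 3.14].

INTERFACE

Orientations are given as a unit quaternion [w, x, y, z].
In Python, from bench import * gives the robot as it stands. Calls block until the motion is done:
- move_to(position, orientation): joint-space move of the TCP to a pose.
- move_l(position, speed=0.15, orientation=None): straight line of the TCP; orientation=None keeps the orientation; speed is the mean speed in m/s.
- movej(angles): joint-space move.
- gripper_open() and close(): open the fingers fully, or close them until they stop; the grip force is fixed at half the most.
- hold(seconds).
- inverse_kinematics(position, orientation): joint angles nearest the present ones, or None.
- state(): the state.
- get_image(name): name is "scene" or "top"; returns a dict with "frame" (480x640x3 uint8, blue, green, red), "depth" (480x640 float32, m along the optical axis (not along the pixel's ray), 0 where there is no reading), "camera_matrix" (3x3 intrinsics, pixels), "view" (4x4, takes a point from world to camera coordinates). Camera axes: x right, y up, looking along -z (the intrinsics and any distortion apply to the point x, -y, -z); pixel columns grow to the right and rows downward; lengths in m; the calibration is good to about 2 mm. A picture is of the moment at which its call begins.
A pose or a line that the arm cannot do raises IKError and nothing moves.
- job_done(): hands the job in; it is judged then, once.
The state is a dict: "time": time; "joint_pos": joint angles; "dq": joint speeds; "joint_torque": joint torques, N m; "ee_pos": TCP position; "ee_rot": TCP orientation; "ft_force": force on the tool from outside, world axes, zero at the start; "moment": the same for the moment, N m; "finger_gap": finger opening in m; "finger_force": force on a finger pad.
Only numpy, scipy, OpenCV 4.12 (cv2) and the standard library are available. Lean on these libraries where they do the work, as an engineer would, in place of code of your own. Each camera call takes 0.05 s, during which the arm holds its last target. There are 200 camera calls.

## Working session

There is one attempt and no reset: what is moved stays moved. The work goes in short steps, each a Python script; the robot and the scene stay as the last script left them, time stands still between calls to the robot, and variables do not carry over. Pictures are saved under pics/ and viewed, at most 10 in all, crops included, and the job is handed in when it is done.

```bash
mkdir -p pics
cat > h.py <<'E'
from bench import *
import numpy as np, cv2
def snap(n,f):
    d=get_image(n); cv2.imwrite(f'pics/{f}.png',d['frame']); np.savez(f'pics/{f}.npz',**d); return d
def world(d):
    K=d['camera_matrix'];Z=d['depth'];v,u=np.mgrid[:480,:640]
    c=np.stack([(u-K[0,2])/K[0,0]*Z,-(v-K[1,2])/K[1,1]*Z,-Z,np.ones_like(Z)],-1)
    return (c@np.linalg.inv(d['view']).T)[...,:3]
E
python3 - <<'E'
from h import *
for n in ('scene','top'):
    d=snap(n,n+'0'); print(d['camera_matrix'],d['view'])
E
```

```text
[[494.82881644   0.         310.78399561]
 [  0.         494.82881644 242.26226475]
 [  0.           0.           1.        ]] [[ 0.43767335  0.89909184 -0.00871203 -0.18844025]
 [-0.58117934  0.29028175  0.76024146  0.24512417]
 [ 0.68605583 -0.32767418  0.64958219 -1.3519213 ]
 [ 0.          0.          0.          1.        ]]
[[490.55421063   0.         325.8296589 ]
 [  0.         490.55421063 241.61874081]
 [  0.           0.           1.        ]] [[ 0.00373549 -0.99996069 -0.00804091 -0.04374667]
 [ 0.99532403  0.00294181  0.09654751 -0.52618698]
 [-0.09652006 -0.00836396  0.9952959  -0.99687174]
 [ 0.          0.          0.          1.        ]]
```

View pics/scene0.png

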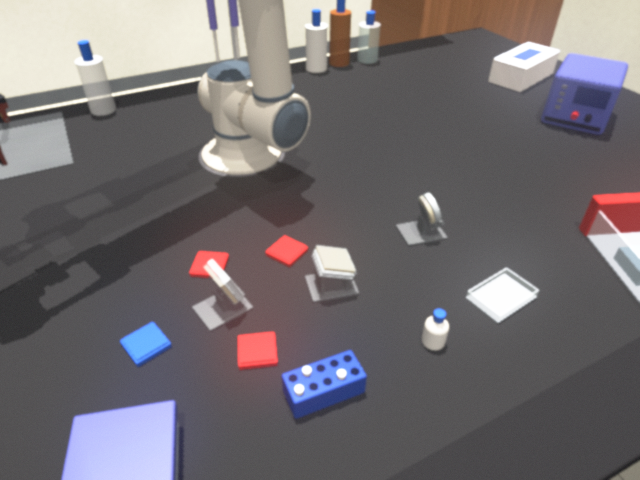

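View pics/top0.png

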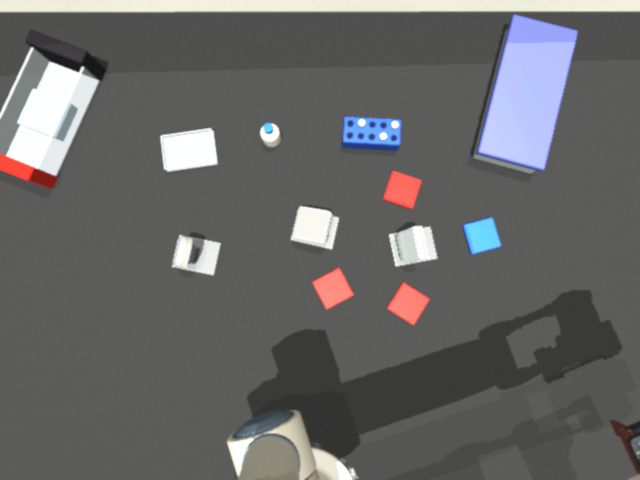

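Run:
```python
import numpy as np,cv2
from h import world
s=np.load('pics/scene0.npz');t=np.load('pics/top0.npz')
up=lambda im,x,y,w,h:cv2.resize(im[y:y+h,x:x+w],(400,300),interpolation=cv2.INTER_CUBIC)
a=[up(s['frame'],185,245,80,60),up(s['frame'],292,238,80,60),up(t['frame'],375,213,80,60),up(t['frame'],275,197,80,60)]
cv2.imwrite('pics/crop.png',np.vstack([np.hstack(a[:2]),np.hstack(a[2:])]))
for nm,d,r in(('dish top',t,(385,440,220,268)),('low top',t,(290,342,203,250)),('dish sc',s,(190,252,255,328)),('low sc',s,(305,360,243,300))):
    W=world(d);u0,u1,v0,v1=r
    print(nm)
    for v in range(v0,v1,6):print(v,' '.join('%d,%d,%d'%tuple(W[v,u]*1000) for u in range(u0,u1,5)))
```

```text
dish top
220 575,-168,0 576,-179,-2 576,-190,-2 575,-200,2 576,-211,-1 575,-221,0 576,-232,-1 575,-243,0 575,-253,0 576,-265,-3 576,-275,-1
226 562,-168,0 562,-179,-1 562,-189,0 563,-200,-1 562,-211,0 563,-221,-1 550,-215,95 551,-226,91 562,-253,3 563,-264,0 563,-276,-4
232 549,-168,0 550,-179,-2 549,-189,1 543,-192,50 541,-200,68 539,-207,85 538,-215,96 539,-226,90 549,-252,4 549,-263,5 550,-274,0
238 536,-167,1 536,-178,4 536,-188,3 532,-193,46 530,-200,65 528,-207,85 526,-214,98 527,-226,90 536,-252,3 536,-262,7 537,-274,1
244 524,-168,0 524,-178,0 523,-188,5 520,-193,42 519,-202,54 516,-208,78 515,-215,95 515,-224,97 516,-235,89 524,-263,1 524,-274,0
250 511,-168,-2 511,-179,-5 510,-188,5 508,-194,37 506,-202,54 505,-208,77 503,-215,94 504,-225,91 504,-235,92 511,-263,1 511,-273,1
256 498,-167,1 498,-178,0 498,-188,5 495,-194,38 495,-202,49 493,-209,68 492,-216,87 492,-224,93 492,-234,91 498,-262,4 498,-273,2
262 485,-167,2 485,-178,0 485,-188,5 485,-199,3 483,-202,47 485,-220,2 485,-230,3 486,-242,-5 486,-252,-1 486,-263,0 486,-274,-2
low top
203 611,35,1 612,25,-2 612,14,-1 611
[... 3333 characters left out ...]
61 518,57,1
267 486,-40,-1 490,-31,-1 555,-51,62 570,-49,73 584,-45,83 582,-34,77 584,-25,74 584,-15,70 586,-5,68 586,4,64 531,50,-1
273 504,-48,1 509,-40,1 532,-40,22 576,-51,64 583,-45,68 586,-36,67 588,-27,64 592,-19,64 594,-9,62 596,0,59 592,12,50
279 520,-56,1 529,-49,7 531,-39,3 571,-49,44 542,-23,6 546,-14,5 551,-5,6 590,-17,47 589,-6,41 595,0,42 562,33,0
285 533,-62,0 542,-56,4 548,-48,6 571,-49,27 558,-31,7 559,-21,5 562,-11,2 568,-4,5 587,-4,22 577,12,5 582,20,6
291 546,-69,-1 558,-64,7 561,-54,5 572,-49,13 571,-38,6 574,-29,5 581,-22,8 583,-12,5 587,-3,6 590,5,4 597,12,7
297 561,-75,-1 566,-67,0 575,-61,5 579,-53,5 584,-45,6 588,-36,5 590,-26,3 593,-17,1 594,-7,-2 598,1,-2 604,8,0
```

View pics/crop.png

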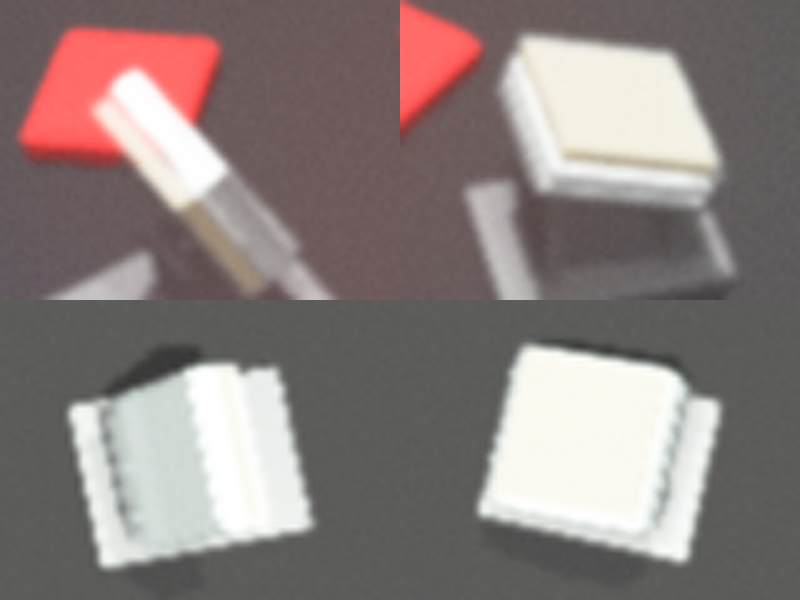

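```bash
cat > fit.py <<'E'
from h import world
import numpy as np
from scipy.optimize import least_squares
c20,s20=np.cos(np.radians(20)),np.sin(np.radians(20))
def axes(psi,kind):
    L=np.array([-np.sin(psi),np.cos(psi),0]);k=np.array([0,0,1.])
    if kind=='dish': z=c20*L+s20*k;x=s20*L-c20*k
    else: z=-s20*L-c20*k;x=c20*L-s20*k
    return np.stack([x,np.cross(z,x),z],1)
def fit(P,kind,c0,psi0):
    h=np.array([.032,.032,.011])
    def res(p):
        q=np.abs((P-p[:3])@axes(p[3],kind))-h
        return np.linalg.norm(np.maximum(q,0),axis=1)+np.minimum(q.max(1),0)
    b=min((least_squares(res,[*c0,a],loss='soft_l1',f_scale=.002) for a in psi0+np.array([-.2,0,.2])),key=lambda r:r.cost)
    return b.x,np.median(np.abs(b.fun)),len(P)
E
python3 - <<'E'
from fit import *
D=[np.load('pics/scene0.npz'),np.load('pics/top0.npz')]
for kind,c0,zmin,ww in(('dish',(.521,-.213,.06),.058,[D[0],D[1],None]),('low',(.556,-.012,.06),.045,[D[0],D[1],None])):
    for w in ([D[0]],[D[1]],D):
        P=np.vstack([world(d).reshape(-1,3) for d in w])
        m=(np.linalg.norm(P[:,:2]-c0[:2],axis=1)<.055)&(P[:,2]>zmin)&(P[:,2]<.12)
        print(kind,fit(P[m],kind,c0,0.))
E
```

```text
dish (array([ 0.51893923, -0.21831017,  0.06328171,  0.20331463]), np.float64(0.0007004394607723792), 590)
dish (array([ 0.51790249, -0.2148279 ,  0.0633773 ,  0.19152259]), np.float64(0.0007003365836032258), 661)
dish (array([ 0.518395  , -0.21531364,  0.06382472,  0.18471103]), np.float64(0.0007615929891936352), 1251)
low (array([ 0.55886042, -0.01530669,  0.06210713, -0.22214246]), np.float64(0.0006680546286151673), 1178)
low (array([ 0.55809795, -0.01320917,  0.06156346, -0.21624928]), np.float64(0.0009309863357794311), 1140)
low (array([ 0.55887198, -0.01453319,  0.06191407, -0.22304564]), np.float64(0.0008563650777023467), 2318)
```

```bash
cat > plan.py <<'E'
from fit import *
from bench import *
from scipy.spatial.transform import Rotation as R
Cd,pd=np.array([.5184,-.2155,.0635]),.19
Cl,pl=np.array([.5587,-.0145,.0619]),-.221
S=.009
def tool(psi,sg):
    L=np.array([-np.sin(psi),np.cos(psi),0]);z=(L-[0,0,1])/2**.5
    y=sg*np.array([np.cos(psi),np.sin(psi),0]);return np.stack([np.cross(y,z),y,z],1)
def q(M): return R.from_matrix(M).as_quat(scalar_first=True)
def tcp(C,M,s=S): return C+(.011-s)*M[:,2]
A=axes(pd,'dish');B=axes(pl,'low');up=-B[:,2]
E
python3 - <<'E'
from plan import *
for sg in(1,-1):
    M=tool(pd,sg);N=tool(pl,-sg);g=tcp(Cd,M);p=tcp(Cl+.022*up,N)
    print(sg)
    for n,P,O in(('pre',g-.12*M[:,2],M),('grasp',g,M),('lift',g-.06*A[:,0],M),('high',g+[0,0,.15],M),('highp',p+[0,0,.15],N),('prep',p+.04*up,N),('place',p,N),('ret',p-.12*N[:,2],N)):
        j=inverse_kinematics(P,q(O));print(n,P.round(3),None if j is None else np.round(j,2))
E
```

```text
1
pre [ 0.534 -0.297  0.147] [-0.79  0.65  0.87  0.53  2.25 -0.78]
grasp [ 0.518 -0.214  0.062] [-0.72  0.51  1.21  0.51  2.04 -0.83]
lift [ 0.522 -0.234  0.118] [-0.74  0.51  1.1   0.52  2.13 -0.78]
high [ 0.518 -0.214  0.212] [-0.72  0.43  1.04  0.59  2.25 -0.68]
highp [ 0.561 -0.006  0.231] None
prep [0.564 0.008 0.119] None
place [ 0.561 -0.006  0.081] None
ret [ 0.542 -0.089  0.166] None
-1
pre [ 0.534 -0.297  0.147] [-0.79  0.65  0.87  0.53  2.25  2.37]
grasp [ 0.518 -0.214  0.062] [-0.72  0.51  1.21  0.51  2.04  2.32]
lift [ 0.522 -0.234  0.118] [-0.74  0.51  1.1   0.52  2.13  2.36]
high [ 0.518 -0.214  0.212] [-0.72  0.43  1.04  0.59  2.25  2.47]
highp [ 0.561 -0.006  0.231] [-0.5  -0.01  1.51  0.78  1.82 -0.15]
prep [0.564 0.008 0.119] [-0.48  0.05  1.66  0.76  1.66 -0.28]
place [ 0.561 -0.006  0.081] [-0.5   0.09  1.68  0.75  1.62 -0.34]
ret [ 0.542 -0.089  0.166] [-0.64  0.09  1.53  0.73  1.83 -0.34]
```

Run:
```python
from plan import *
from h import snap
M=tool(pd,-1);g=tcp(Cd,M)
move_to(g-.12*M[:,2],q(M)); print(state()['time'])
move_l(g,.08); s=state(); print(s['time'],s['ft_force'],s['ee_pos']-g)
close(); s=state(); print(s['time'],s['finger_gap'],s['finger_force'],s['ft_force'])
if s['finger_gap']>.06:
    move_l(g-.03*A[:,0]+.002*A[:,2],.06); move_l(g+[0,0,.15],.15)
    s=state(); print(s['time'],s['finger_gap'],s['ft_force'])
d=snap('scene','s1');t=snap('top','t1')
import cv2
cv2.imwrite('pics/c1.png',np.hstack([cv2.resize(d['frame'][150:390,120:440],(400,300)),cv2.resize(t['frame'][150:330,260:500],(400,300))]))
```

```text
2.175
3.825 [-0.10564949 -0.00941991 -0.0165286 ] [ 0.00016806 -0.00039051  0.0003339 ]
4.325 0.06364572321023369 29.994531662523514 [-0.43944703 -0.45615386  0.35692578]
5.9333 0.06395221059610806 [-0.03147221 -0.17380807 -0.79179377]
```

View pics/c1.png

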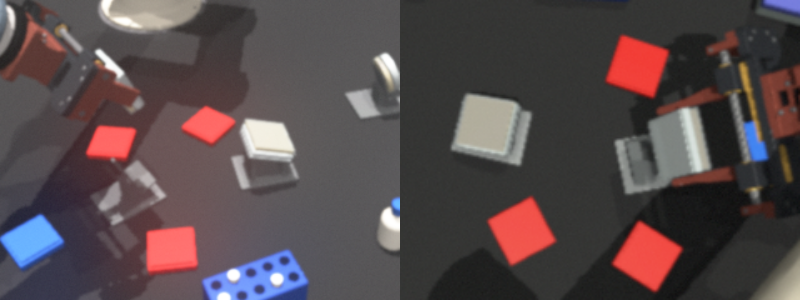

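The dish is held with lid and base together (about 680,140 in the crop's right half), and the stand is empty. Now I'll turn it over and measure it in the hand.

Run:
```python
from plan import *
from h import snap
import cv2
N=tool(pl,1);p=tcp(Cl+.022*up,N)
move_to(p+[0,0,.10],q(N)); hold(.3)
s=state();print(s['time'],s['finger_gap'],s['ee_pos']-p)
c0=Cl+.022*up+[0,0,.10]
D=[snap('scene','s2'),snap('top','t2')]
for w in ([D[0]],[D[1]],D):
    P=np.vstack([world(d).reshape(-1,3)[((d['frame'].min(2)>90)&(np.ptp(d['frame'],2)<60)).ravel()] for d in w])
    m=np.linalg.norm(P-c0,axis=1)<.055
    x,r,n=fit(P[m],'low',c0,pl);print(x,r,n,'off in B',(x[:3]-c0)@B*1000,'yaw',x[3]-pl)
d,t=D
cv2.imwrite('pics/c2.png',np.hstack([cv2.resize(d['frame'][130:310,240:480],(400,300)),cv2.resize(t['frame'][140:290,220:420],(400,300))]))
```

```text
8.6167 0.06359758480513558 [ 3.90829111e-05 -1.09851199e-04  9.99788769e-02]
[ 0.56330621 -0.01036619  0.18222578 -0.12564885] 0.0006791328929933588 588 off in B [-2.21297523  3.58802636  1.1752134 ] yaw 0.09535114977648068
[ 0.55881767 -0.00694245  0.18112748 -0.22340474] 0.0008276713264988257 1366 off in B [ 0.37709834 -1.5418498   1.40129138] yaw -0.0024047439315760533
[ 0.56124785 -0.00757273  0.18118897 -0.21987115] 0.0007336372963311251 1954 off in B [0.27878789 0.96739187 1.37163752] yaw 0.001128854351604619
```

View pics/c2.png

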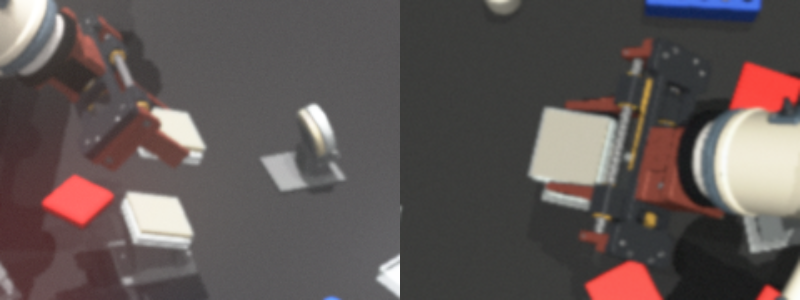

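The dish is now base-up in the gripper (c2 crop, right half, about 572,147), square over the holder dish and within about 1.5 mm. Next I'll lower it with a force watch.

Run:
```python
from plan import *
from h import snap
import cv2
N=tool(pl,1);p=tcp(Cl+.022*up,N)
move_l(p+.03*up,.12); move_l(p+.006*up,.05); hold(.2)
f0=np.array(state()['ft_force'])
for k in np.arange(5,-4,-.75):
    move_l(p+k*1e-3*up,.01); hold(.1); s=state(); df=(s['ft_force']-f0)@up
    print(round(k,2),round(df,2),round(s['time'],1))
    if df>2.5: break
D=[snap('scene','s3'),snap('top','t3')]
d,t=D
cv2.imwrite('pics/c3.png',np.hstack([cv2.resize(d['frame'][210:300,290:410],(400,300)),cv2.resize(t['frame'][170:275,250:390],(400,300))]))
```

```text
5.0 -2.13 10.7
4.25 -1.0 11.0
3.5 -0.64 11.4
2.75 -0.5 11.7
2.0 -1.56 12.1
1.25 2.11 12.4
0.5 4.85 12.8
```

View pics/c3.png

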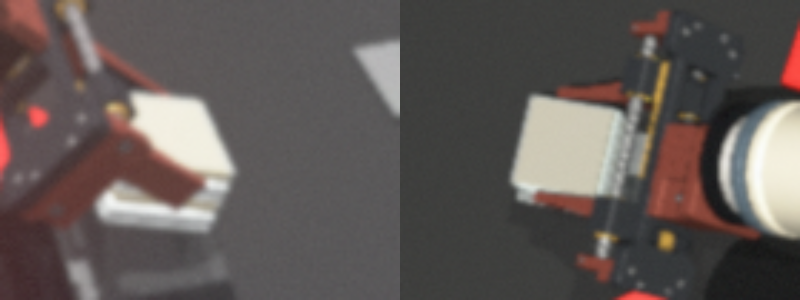

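The dish is in contact at the expected height (upper face about 180,140 in the c3 crop, flush over the lower one). I'll release it, retreat and check.

Run:
```python
from plan import *
from h import snap
import cv2
N=tool(pl,1)
gripper_open(); hold(.3); p=np.array(state()['ee_pos'])
move_l(p-.03*N[:,2],.05); move_l(p-.16*N[:,2],.15); hold(.5)
print(state()['time'],state()['finger_gap'])
D=[snap('scene','s4'),snap('top','t4')]
c0=Cl+.022*up
for w in ([D[0]],[D[1]],D):
    P=np.vstack([world(d).reshape(-1,3)[((d['frame'].min(2)>90)&(np.ptp(d['frame'],2)<60)).ravel()] for d in w])
    Q=(P-c0)@B
    m=(np.linalg.norm(P-c0,axis=1)<.055)&(Q[:,2]<.009)
    x,r,n=fit(P[m],'low',c0,pl);print(r,n,'off in B',(x[:3]-c0)@B*1000,'yaw',x[3]-pl)
P=world(D[0]).reshape(-1,3);Q=(P-Cl)@B
for nm,lo,hi in(('upper',-.03,-.014),('lower',-.008,.008)):
    k=(Q[:,2]>lo)&(Q[:,2]<hi)&(abs(Q[:,:2])<.05).all(1)
    a=Q[k]; print(nm,k.sum(),np.percentile(a[:,0],[2,98])*1000,np.percentile(a[:,1],[2,98])*1000)
d,t=D
cv2.imwrite('pics/c4.png',np.hstack([cv2.resize(d['frame'][210:300,290:410],(400,300)),cv2.resize(t['frame'][170:275,250:390],(400,300))]))
```

```text
16.0 0.08774324477456356
0.0005608488090692015 1085 off in B [-1.4126895   1.17862652 -0.13462593] yaw -0.0033729892929414973
0.0008949862375747571 1116 off in B [ 0.3286713  -0.298578   -0.21607266] yaw -0.00882880110651868
0.0008174177040979926 2201 off in B [-0.65316968  0.99714114 -0.17368876] yaw -0.006101029421174825
upper 347 [-34.42451637  28.18601247] [-26.4953592   35.09511981]
lower 335 [-33.36639082  33.50264445] [-26.04659588  34.64572687]
```

View pics/c4.png

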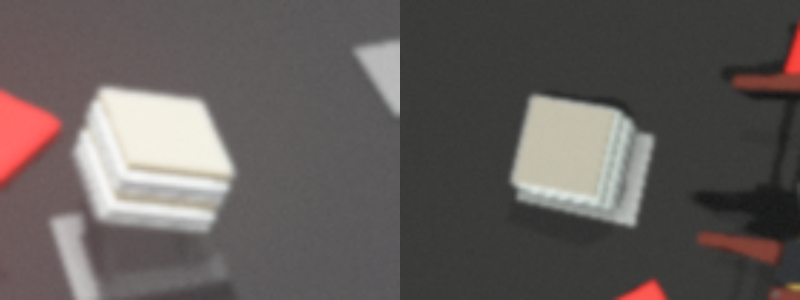

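The two dishes are stacked squarely (crop, about 165,150), within about 1.5 mm and 0.5 degrees, and the gripper is clear. I'll hand the job in.

```bash
python3 -c "
from bench import *
print(job_done())"
```

```text
the job is handed in; nothing more can be done
None
```

The square dish is upside down, lid-down, on the dish in the holder, measured within about 1.5 mm and 0.5 degrees of square after release; the job is handed in at about 16 s, but no verdict came back.

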